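Give four canisters back their own lids

ROBOT

A 6-joint arm with a two-finger parallel gripper is mounted at the origin on a cart in front of the work surface, level with it; the furniture and walls round the work are solid. World frame = base frame: x ahead of the robot, y to its left, z up, the work surface at z = 0. Lengths are in m, angles in rad, forces in N, time in s.
With the tool pointing down it reaches from about 0.35 to 0.775 m from the base axis. Payload 5.5 kg.
Tool frame: the origin (TCP) lies on the centre line of the jaws, within the pads' length; the fingertips stand 19 mm ahead of it and the grasp point (between the pads) is the TCP; z points along the fingers, y is the line along which they close (so a half turn about z gives the same grasp; the last joint's range is limited). The gripper opens to 85 mm and grips with 20 to 120 N. Pads are 22 mm wide; open, the fingers measure 114 mm over their backs; the gripper's body (76 mm by 85 mm) begins 54 mm behind the grasp point. The pads swing forward as they close: fully open they stand 13 mm farther back than shut.
Start: joints at [1.048, 0.313, 0.046, 1.304, 0, 1.431], TCP at [0.215, 0.533, 0.25] pointing down, gripper open.
Joint ranges: [-2.76, 2.76], [-0.86, 1.69], [-1.03, 1.26], [-2.2, 2.34], [-1.47, 1.5], [-3.14, 3.14]. Speed limits (rad/s): [2.57, 2.57, 3.14, 3.14, 3.14, 3.14].

INTERFACE

Orientations are given as a unit quaternion [x, y, z, w].
In Python, from workcell import status, vision, robot, outline_of, place_of gives the robot as it stands. The module is installed in compiled form; this text tells all that it offers.
- The arm moves only by the tool play_rows, never from a script. Its argument "series" is a list of rows, each an object with "delta_pos": the shift along the tool's x, y, z in mm, a list of three; "roll": the turn about the tool's z in degrees. In form: [{"delta_pos": [dx, dy, dz], "roll": roll}, ...]. A call has 1 to 12 rows; each row is the pose to reach, as a shift and turn from the pose commanded when the call began, along the tool's axes at that moment; what a row does not reach only later rows make up. A row lasts 1/8 s, in which the tool goes at most 62.5 mm and 10.7 degrees, less where a joint would pass 70% of its speed; a pose out of reach is approached as far as the arm can. A call with a gripper value outside its range is refused whole. "gripper" is the gripper command: -1 is shut, 1 is fully open, values between are in proportion, set as the call begins (left out, the last holds). The fingers move at their own pace and stop on an object; "grip_force" is the grip in N (left out, the last holds). Time passes only in rows, so rows that repeat a pose let the fingers close. It gives the time, the measured TCP pose, the force, the opening and the grip force at its end, in the units of the state.
- status.read_state(): the state, without advancing time (a new reading comes with each control period).
- vision.camera(name): name is "side" or "top"; returns a dict with "img" (400x640x3 uint8, red, green, blue), "mtx" (3x3 intrinsics, pixels), "distortion" ([k1, k2, p1, p2, k3] as OpenCV has them; the pictures are not rectified), "extrinsics" (4x4, takes a point from camera to world coordinates). Camera axes: x right, y down, z forward; pixel columns grow to the right and rows downward; lengths in m; the calibration is good to about 2 mm. A picture is of the moment at which its call begins. There is no depth.
- robot.close_job(): hands the job in; it is judged then, once.
Trained networks look in the newest picture that a camera, given by its name, has taken for a name from the list of things; names that differ only in an ending like _2 or _b are one class to them, and where a whole thing is asked for, a point or a joint stands for the part that bears it (a point fixed in the world has none). Each returns a list of dicts, best first, with "score" (0 to 1); they miss things now and then, are a little off and sometimes report something else, mostly with a low value. They report only what shows in the picture. A call takes as long as a camera call.
- outline_of(camera, name): "mask" (400x640 bool, what is visible of it).
- place_of(camera, name): "location" ([x, y, z] in m, in world coordinates, good to about 4 mm: a listed point, or the origin of a listed thing).
The state is a dict: "t": time; "q": joint angles; "qvel": joint speeds; "effort": joint torques, N m; "ee_pos": TCP position; "eef_rot": TCP orientation; "ft_force": force on the tool from outside, world axes, zero at the start; "moment": the same for the moment, N m; "grip_width": finger opening in m; "grasp_force": force on a finger pad.
Only numpy, scipy, OpenCV 4.12 (cv2) and the standard library are available. Lean on these libraries where they do the work, as an engineer would, in place of code of your own. Each camera call takes 0.05 s, during which the arm holds its last target. There are 200 camera calls.

TASK

After the washing-up the lids of the four stoneware canisters were put back on the wrong ones. Swap them round so that every canister is closed by the lid of its own colour, seated fully home; a lid that has to wait can lie on the cork trivet. Leave the canisters standing where they are and do not disturb the mug; set the lids down, do not drop them.

Things in the scene. Friction and masses are not known exactly. Their poses are not given: they have to be found in the camera images.
- knob_white (a point): middle of the upright knob (33 mm across, narrower below) of the loose cream-white lid, on its axis; z up. From below the 140 g lid has a clay plug 14 mm deep tapering from 75 to 60 mm at its flat bottom, a disc 93 mm across, 8 mm thick, and the knob. This point is 44 mm above the plug's bottom, 22 mm above the disc, 13 mm below the knob's top; with the lid seated, 135 mm above the canister's underside. Starts on a canister of another colour
- knob_blue (a point): middle of the upright knob (33 mm across, narrower below) of the loose dark blue lid, on its axis; z up. From below the 140 g lid has a clay plug 14 mm deep tapering from 75 to 60 mm at its flat bottom, a disc 93 mm across, 8 mm thick, and the knob. This point is 44 mm above the plug's bottom, 22 mm above the disc, 13 mm below the knob's top; with the lid seated, 135 mm above the canister's underside. Starts on a canister of another colour
- knob_yellow (a point): middle of the upright knob (33 mm across, narrower below) of the loose mustard-yellow lid, on its axis; z up. From below the 140 g lid has a clay plug 14 mm deep tapering from 75 to 60 mm at its flat bottom, a disc 93 mm across, 8 mm thick, and the knob. This point is 44 mm above the plug's bottom, 22 mm above the disc, 13 mm below the knob's top; with the lid seated, 135 mm above the canister's underside. Starts on a canister of another colour
- knob_green (a point): middle of the upright knob (33 mm across, narrower below) of the loose dark green lid, on its axis; z up. From below the 140 g lid has a clay plug 14 mm deep tapering from 75 to 60 mm at its flat bottom, a disc 93 mm across, 8 mm thick, and the knob. This point is 44 mm above the plug's bottom, 22 mm above the disc, 13 mm below the knob's top; with the lid seated, 135 mm above the canister's underside. Starts on a canister of another colour
- can_white: loose, empty cream-white stoneware canister (0.75 kg), round, 114 mm across and 105 mm high, its shoulder drawn in to a neck 94 mm across with an open mouth 82 mm across; origin at the centre of its underside, z up along its axis; one of four alike but for the colour, so every lid fits every canister
- can_blue: loose, empty dark blue stoneware canister (0.75 kg), round, 114 mm across and 105 mm high, its shoulder drawn in to a neck 94 mm across with an open mouth 82 mm across; origin at the centre of its underside, z up along its axis; one of four alike but for the colour, so every lid fits every canister
- can_yellow: loose, empty mustard-yellow stoneware canister (0.75 kg), round, 114 mm across and 105 mm high, its shoulder drawn in to a neck 94 mm across with an open mouth 82 mm across; origin at the centre of its underside, z up along its axis; one of four alike but for the colour, so every lid fits every canister
- can_green: loose, empty dark green stoneware canister (0.75 kg), round, 114 mm across and 105 mm high, its shoulder drawn in to a neck 94 mm across with an open mouth 82 mm across; origin at the centre of its underside, z up along its axis; one of four alike but for the colour, so every lid fits every canister
- trivet: round cork trivet lying fixed on the worktop, empty, 132 mm across and 8 mm thick; origin at the centre of its underside: a free spot for one lid
- mug: bystander: a blue-and-white mug (78 mm across, 92 mm high, 112 mm long with its handle) standing on the worktop; origin at its underside, between cup and handle

How it is judged:
By the outcome, as a careful person would: the job done as asked, in the order asked, and still so for the second after the job is handed in, with the robot touching nothing.
It also fails if it takes over 120 s, if anything falls off the work surface, if the arm or the gripper's body presses on something with over 40 N, if the wrist force passes 120 N, or if a joint passes its speed limit or range.

## Working session

There is one attempt and no reset: what is moved stays moved. The work goes in short steps, Python scripts to look and compute and a tool call to move; the robot and the scene stay as the last step left them, time stands still between calls to the robot, and variables do not carry over. Pictures are saved under pics/ and viewed, at most 14 in all, crops included, and the job is handed in when it is done.

Besides the shell and the picture viewer there is one more tool, called after ">>>" as name(argument=value, ...), one argument or row to a line, values as JSON. play_rows: Moves the arm, as the interface text tells. Its arguments: {"type":"object","properties":{"series":{"type":"array","items":{"type":"object","properties":{"delta_pos":{"type":"array","items":{"type":"number"}},"roll":{"type":"number"}}}},"gripper":{"type":"number"},"grip_force":{"type":"number"}},"required":["series"]}

```bash
mkdir -p pics
cat > look.py <<'E'
import cv2, numpy as np
from workcell import status, vision, robot, outline_of, place_of
np.set_printoptions(precision=4, suppress=True)
def snap(cam, name=None):
    c=vision.camera(cam)
    if name: cv2.imwrite(f'pics/{name}.png', c['img'][:,:,::-1])
    return c
def ray(c,uv,z):
    p=cv2.undistortPoints(np.array([[uv]],float),c['mtx'],np.array(c['distortion'],float))[0,0]
    T=np.array(c['extrinsics']); d=T[:3,:3]@np.array([p[0],p[1],1]); o=T[:3,3]
    return o+d*(z-o[2])/d[2]
def proj(c,P):
    T=np.linalg.inv(np.array(c['extrinsics']))
    return cv2.projectPoints(np.array([P],float),cv2.Rodrigues(T[:3,:3])[0],T[:3,3],c['mtx'],np.array(c['distortion'],float))[0].ravel()
E
python3 - <<'E'
from look import *
s=status.read_state(); print({k:np.array(v) for k,v in s.items()})
for cam in ('top','side'):
    c=snap(cam,cam+'0'); print(cam,np.array(c['extrinsics']),c['mtx'])
    for n in ['knob_white','knob_blue','knob_yellow','knob_green','can_white','can_blue','can_yellow','can_green','trivet','mug']:
        for r in place_of(cam,n)[:2]: print(n,np.array(r['location']),round(r['score'],2), proj(c,r['location']).round())
E
```

```text
{'t': array(0.), 'q': array([1.0484, 0.314 , 0.045 , 1.3036, 0.    , 1.4312]), 'qvel': array([ 0.001 , -0.0008, -0.0008, -0.0008, -0.0001, -0.0002]), 'effort': array([ -0.0025, -48.063 ,  29.8533,   0.0193,  -0.0002,  -0.    ]), 'ee_pos': array([0.2145, 0.533 , 0.2494]), 'eef_rot': array([ 0.1902,  0.9817, -0.0009, -0.0003]), 'ft_force': array([ 0.2845, -0.4171, -0.4035]), 'moment': array([0.0071, 0.0443, 0.049 ]), 'grasp_force': array(0.), 'grip_width': array(0.0856)}
top [[ 0.0206 -0.9886  0.149   0.3929]
 [-0.9993 -0.0249 -0.0274 -0.0274]
 [ 0.0308 -0.1483 -0.9885  1.2133]
 [ 0.      0.      0.      1.    ]] [[495.4448   0.     315.5188]
 [  0.     495.4448 194.9975]
 [  0.       0.       1.    ]]
knob_blue [ 0.4689 -0.2743  0.1307] 0.57 [413. 237.]
knob_yellow [ 0.6563 -0.2034  0.1364] 0.77 [382. 152.]
knob_green [ 0.5899 -0.0407  0.1398] 0.68 [308. 179.]
can_white [ 0.5897 -0.0338 -0.0055] 0.65 [305. 190.]
can_blue [ 0.657  -0.2041 -0.0019] 0.63 [373. 165.]
can_green [ 0.4726 -0.2764  0.0008] 0.74 [402. 239.]
trivet [ 0.4437 -0.1241 -0.0033] 0.83 [340. 249.]
mug [0.4202 0.1914 0
[... 230 characters left out ...]
 [  0.       0.       1.    ]]
knob_white [0.464  0.0236 0.133 ] 0.83 [276. 179.]
knob_blue [ 0.472  -0.2793  0.1299] 0.9 [316. 263.]
knob_yellow [ 0.6577 -0.2032  0.1363] 0.84 [392. 217.]
knob_green [ 0.5842 -0.0394  0.1352] 0.98 [333. 183.]
knob_green [ 0.5913 -0.0409 -0.0042] 0.6 [337. 231.]
can_white [ 0.5911 -0.0444 -0.0032] 0.72 [337. 231.]
can_blue [ 0.661  -0.2116 -0.0018] 0.65 [391. 269.]
can_blue [0.4614 0.0231 0.1364] 0.56 [275. 178.]
can_yellow [ 0.4641  0.0285 -0.0016] 0.91 [280. 224.]
can_green [ 0.4676 -0.2747 -0.0027] 0.69 [315. 311.]
trivet [ 0.4427 -0.1226 -0.0015] 0.93 [285. 264.]
mug [ 0.4178  0.199  -0.0009] 0.87 [250. 191.]
mug [ 0.587  -0.0418  0.1373] 0.37 [335. 182.]
```

View pics/top0.png

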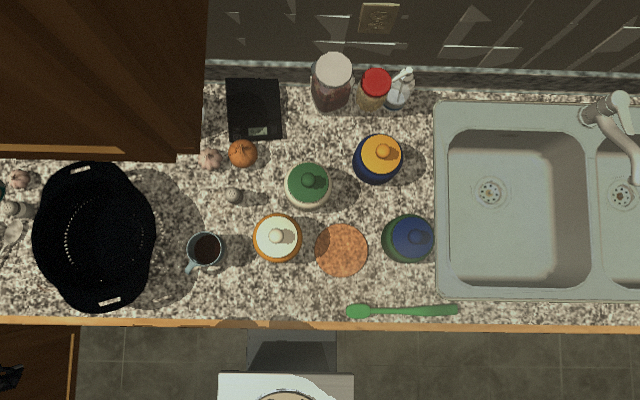

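View pics/side0.png

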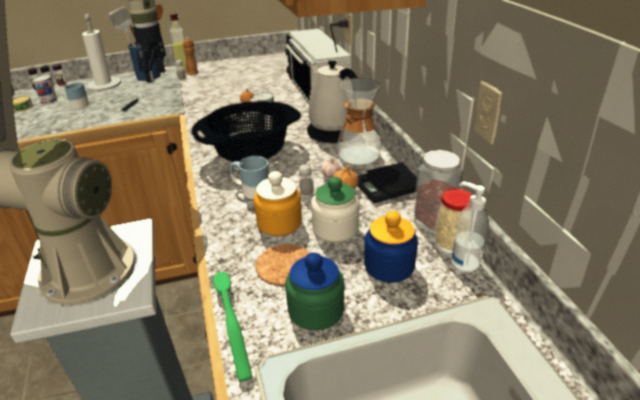

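The top view shows white on yellow can (277,237), green on white (308,185), yellow on blue (378,158), blue on green (408,238), with the trivet free at (341,250) and the mug at (205,250). The side view agrees. Next I'll average more readings and check the tall jars behind.

```bash
cat > meas.py <<'E'
from look import *
def meas(names,n=4,cams=('top','side')):
    out={}
    for cam in cams:
        for k in range(n):
            vision.camera(cam)
            for nm in names:
                for r in place_of(cam,nm)[:1]:
                    if r['score']>.35: out.setdefault(nm,{}).setdefault(cam,[]).append(r['location'])
    for nm in names:
        for cam,v in out.get(nm,{}).items(): print(nm,cam,len(v),np.median(v,0),np.std(v,0))
E
python3 - <<'E'
from meas import *
meas(['knob_white','knob_blue','knob_yellow','knob_green','can_white','can_blue','can_yellow','can_green','trivet'])
c=vision.camera('top')
for uv in [(333,112),(372,112),(400,108)]: print(uv, ray(c,uv,0), ray(c,uv,.1))
E
```

```text
knob_white top 4 [0.4637 0.0263 0.1386] [0.0006 0.0016 0.001 ]
knob_white side 4 [0.4612 0.0238 0.1361] [0.001  0.0009 0.0009]
knob_blue top 4 [ 0.4687 -0.2768  0.1339] [0.0012 0.0007 0.0004]
knob_blue side 4 [ 0.4736 -0.2787  0.1309] [0.0008 0.0007 0.0007]
knob_yellow top 4 [ 0.6571 -0.2033  0.1359] [0.001  0.0011 0.0009]
knob_yellow side 4 [ 0.6578 -0.2027  0.1362] [0.0014 0.0012 0.0008]
knob_green top 4 [ 0.588  -0.0416  0.1399] [0.0007 0.0009 0.0012]
knob_green side 4 [ 0.5878 -0.0405  0.1347] [0.0304 0.072  0.0599]
can_white top 4 [ 0.5897 -0.0369 -0.0037] [0.0015 0.0024 0.0009]
can_white side 4 [ 0.5913 -0.0418 -0.0031] [0.0001 0.0019 0.001 ]
can_blue top 3 [ 0.6569 -0.2086  0.0004] [0.0009 0.0029 0.065 ]
can_blue side 3 [ 0.6591 -0.2074  0.0004] [0.001  0.0014 0.0018]
can_yellow side 4 [ 0.4642  0.0252 -0.0022] [0.002  0.0006 0.0009]
can_green top 4 [ 0.4686 -0.2742 -0.0008] [0.0531 0.103  0.0017]
can_green side 4 [ 0.4687 -0.275  -0.0032] [0.0006 0.0013 0.0011]
trivet top 3 [ 0.442  -0.1247 -0.0007] [0.0011 0.0019 0.0017]
trivet side 3 [ 0.4417 -0.1227 -0.001 ] [0.0022 0.0011 0.0011]
(333, 112) [ 0.7905 -0.1012  0.    ] [ 0.7577 -0.0951  0.1   ]
(372, 112) [ 0.7936 -0.2008  0.    ] [ 0.7606 -0.1865  0.1   ]
(400, 108) [ 0.8065 -0.2728  0.    ] [ 0.7724 -0.2526  0.1   ]
```

>>> play_rows(
  series=[
    {"delta_pos":[-12.6,-11.4,0],"roll":-1},
    {"delta_pos":[-42,-37.9,0],"roll":-3},
    {"delta_pos":[-83.9,-75.7,0],"roll":-5},
    {"delta_pos":[-130.1,-117.4,0],"roll":-7},
    {"delta_pos":[-176.3,-159,0],"roll":-9},
    {"delta_pos":[-222.4,-200.7,0],"roll":-12},
    {"delta_pos":[-268.6,-242.4,0],"roll":-15},
    {"delta_pos":[-314.8,-284,0],"roll":-17},
    {"delta_pos":[-356.7,-321.9,0],"roll":-19},
    {"delta_pos":[-390.3,-352.2,0],"roll":-21},
    {"delta_pos":[-411.3,-371.1,0],"roll":-21.9},
    {"delta_pos":[-419.7,-378.7,0],"roll":-21.9},
  ],
  gripper=1,
)

```text
t: 6.65
ee_pos: [0.4632, 0.024, 0.2502]
eef_rot: [0.002, 1.0, 0.0, 0.0]
ft_force: [0.3, -0.4, 0.0]
grip_width: 0.0856
grasp_force: 0.0
```

>>> play_rows(
  series=[
    {"delta_pos":[0,0,10],"roll":0},
    {"delta_pos":[0,0,30],"roll":0},
    {"delta_pos":[0,0,55],"roll":0},
    {"delta_pos":[0,0,80],"roll":0},
    {"delta_pos":[0,0,98],"roll":0},
    {"delta_pos":[0,0,108],"roll":0},
    {"delta_pos":[0,0,112],"roll":0},
    {"delta_pos":[0,0,112],"roll":0},
  ],
)

```text
t: 7.65
ee_pos: [0.4627, 0.0257, 0.1385]
eef_rot: [-0.0, 1.0, 0.0, 0.0]
ft_force: [-0.8, 1.1, -0.8]
grip_width: 0.0854
grasp_force: 0.0
```

>>> play_rows(
  series=[
    {"delta_pos":[0,0,0],"roll":0},
    {"delta_pos":[0,0,0],"roll":0},
    {"delta_pos":[0,0,0],"roll":0},
    {"delta_pos":[0,0,0],"roll":0},
    {"delta_pos":[0,0,0],"roll":0},
    {"delta_pos":[0,0,0],"roll":0},
    {"delta_pos":[0,0,0],"roll":0},
    {"delta_pos":[0,0,0],"roll":0},
  ],
  gripper=-1,
  grip_force=35,
)

```text
t: 8.65
ee_pos: [0.463, 0.0253, 0.1388]
eef_rot: [0.0, 1.0, -0.0, 0.0]
ft_force: [-1.5, 0.8, 5.3]
grip_width: 0.0316
grasp_force: 34.6
```

>>> play_rows(
  series=[
    {"delta_pos":[0,0,-2],"roll":0},
    {"delta_pos":[0,0,-5],"roll":0},
    {"delta_pos":[0,0,-10],"roll":0},
    {"delta_pos":[0,0,-20],"roll":0},
    {"delta_pos":[0,0,-35],"roll":0},
    {"delta_pos":[0,0,-55],"roll":0},
    {"delta_pos":[0,0,-75],"roll":0},
    {"delta_pos":[0,0,-87],"roll":0},
    {"delta_pos":[0,0,-92],"roll":0},
    {"delta_pos":[0,0,-92],"roll":0},
  ],
)

```text
t: 9.9
ee_pos: [0.4627, 0.0253, 0.2304]
eef_rot: [0.0, 1.0, 0.0, 0.0]
ft_force: [0.1, -0.3, -1.6]
grip_width: 0.0315
grasp_force: 34.8
```

Run:
```python
from meas import *
snap('side','side1')
print(np.array(status.read_state()['ee_pos']))
meas(['knob_white','can_yellow'],2)
```

```text
[0.4624 0.0254 0.2299]
knob_white side 2 [0.4612 0.0236 0.2254] [0.0005 0.0003 0.0004]
can_yellow side 2 [ 0.4628  0.027  -0.0045] [0.0018 0.0005 0.0019]
```

View pics/side1.png

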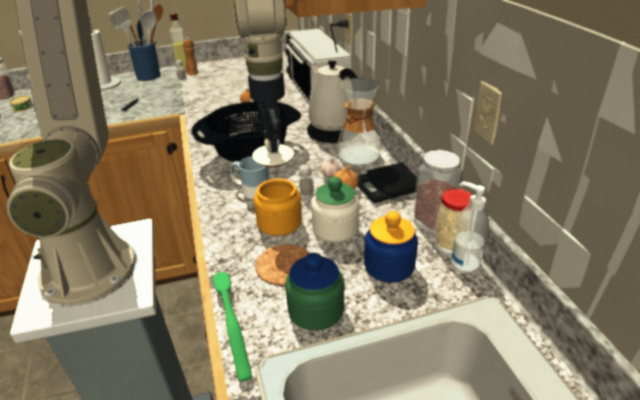

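White lid is held level at (272,155) and the yellow can is open at (278,205). I'll take it to the trivet.

>>> play_rows(
  series=[
    {"delta_pos":[1,-8,0],"roll":0},
    {"delta_pos":[4,-28,0],"roll":0},
    {"delta_pos":[8,-58,0],"roll":0},
    {"delta_pos":[13,-90,0],"roll":0},
    {"delta_pos":[17,-120,0],"roll":0},
    {"delta_pos":[20,-140,0],"roll":0},
    {"delta_pos":[21,-148,8],"roll":0},
    {"delta_pos":[21,-149,26],"roll":0},
    {"delta_pos":[21,-149,51],"roll":0},
    {"delta_pos":[21,-149,81],"roll":0},
    {"delta_pos":[21,-149,111],"roll":0},
    {"delta_pos":[21,-149,136],"roll":0},
  ],
)

```text
t: 12.05
ee_pos: [0.441, -0.123, 0.0927]
eef_rot: [-0.0, 1.0, 0.0, -0.0]
ft_force: [-0.2, -0.7, -1.3]
grip_width: 0.0319
grasp_force: 34.9
```

>>> play_rows(
  series=[
    {"delta_pos":[0,0,15],"roll":0},
    {"delta_pos":[0,0,25],"roll":0},
    {"delta_pos":[0,0,31],"roll":0},
    {"delta_pos":[0,0,34],"roll":0},
    {"delta_pos":[0,0,36],"roll":0},
    {"delta_pos":[0,0,38],"roll":0},
    {"delta_pos":[0,0,38],"roll":0},
  ],
)

```text
t: 12.92
ee_pos: [0.4416, -0.1237, 0.0564]
eef_rot: [0.0, 1.0, -0.0, 0.0]
ft_force: [-0.2, 0.0, -1.2]
grip_width: 0.0318
grasp_force: 34.9
```

>>> play_rows(
  series=[
    {"delta_pos":[0,0,0.5],"roll":0},
    {"delta_pos":[0,0,1],"roll":0},
    {"delta_pos":[0,0,1.5],"roll":0},
    {"delta_pos":[0,0,2],"roll":0},
    {"delta_pos":[0,0,2],"roll":0},
  ],
)

```text
t: 13.55
ee_pos: [0.4418, -0.1237, 0.0557]
eef_rot: [0.0, 1.0, -0.0, 0.0]
ft_force: [-4.7, 2.1, 14.5]
grip_width: 0.0319
grasp_force: 36.2
```

>>> play_rows(
  series=[
    {"delta_pos":[0,0,-1.5],"roll":0},
    {"delta_pos":[0,0,-1.5],"roll":0},
  ],
)

```text
t: 13.8
ee_pos: [0.4417, -0.1237, 0.0558]
eef_rot: [0.0, 1.0, -0.0, 0.0]
ft_force: [-0.0, 0.6, 0.2]
grip_width: 0.0315
grasp_force: 35.0
```

>>> play_rows(
  series=[
    {"delta_pos":[0,0,0],"roll":0},
    {"delta_pos":[0,0,0],"roll":0},
    {"delta_pos":[0,0,0],"roll":0},
    {"delta_pos":[0,0,0],"roll":0},
    {"delta_pos":[0,0,0],"roll":0},
    {"delta_pos":[0,0,0],"roll":0},
    {"delta_pos":[0,0,-5],"roll":0},
    {"delta_pos":[0,0,-20],"roll":0},
    {"delta_pos":[0,0,-50],"roll":0},
    {"delta_pos":[0,0,-90],"roll":0},
    {"delta_pos":[0,0,-130],"roll":0},
    {"delta_pos":[0,0,-164.5],"roll":0},
  ],
  gripper=1,
)

```text
t: 15.3
ee_pos: [0.4417, -0.1237, 0.2223]
eef_rot: [0.0, 1.0, -0.0, 0.001]
ft_force: [1.0, -1.0, 0.6]
grip_width: 0.0851
grasp_force: 0.0
```

>>> play_rows(
  series=[
    {"delta_pos":[-12,-4.5,0],"roll":0},
    {"delta_pos":[-45,-16.6,0],"roll":0},
    {"delta_pos":[-95,-35,0],"roll":0},
    {"delta_pos":[-145,-53.5,0],"roll":0},
    {"delta_pos":[-190,-70,0],"roll":0},
    {"delta_pos":[-212,-78,0],"roll":0},
    {"delta_pos":[-215.5,-79.5,5],"roll":0},
    {"delta_pos":[-215.5,-79.5,25],"roll":0},
    {"delta_pos":[-215.5,-79.5,50],"roll":0},
    {"delta_pos":[-215.5,-79.5,72],"roll":0},
    {"delta_pos":[-215.5,-79.5,82],"roll":0},
    {"delta_pos":[-215.5,-79.5,83],"roll":0},
  ],
)

```text
t: 16.8
ee_pos: [0.6561, -0.2028, 0.1364]
eef_rot: [0.0, 1.0, 0.0, -0.001]
ft_force: [0.3, 0.5, 0.3]
grip_width: 0.0857
grasp_force: 0.0
```

>>> play_rows(
  series=[
    {"delta_pos":[0,0,0],"roll":0},
    {"delta_pos":[0,0,0],"roll":0},
    {"delta_pos":[0,0,0],"roll":0},
    {"delta_pos":[0,0,0],"roll":0},
    {"delta_pos":[0,0,0],"roll":0},
    {"delta_pos":[0,0,0],"roll":0},
    {"delta_pos":[0,0,0],"roll":0},
    {"delta_pos":[0,0,0],"roll":0},
  ],
  gripper=-1,
)

```text
t: 17.8
ee_pos: [0.6576, -0.2035, 0.1383]
eef_rot: [0.0, 1.0, -0.0, 0.001]
ft_force: [-0.7, -0.2, 5.5]
grip_width: 0.0319
grasp_force: 34.9
```

>>> play_rows(
  series=[
    {"delta_pos":[0,0,-2],"roll":0},
    {"delta_pos":[0,0,-6],"roll":0},
    {"delta_pos":[0,0,-14],"roll":0},
    {"delta_pos":[0,0,-28],"roll":0},
    {"delta_pos":[0,0,-48],"roll":0},
    {"delta_pos":[0,0,-70],"roll":0},
    {"delta_pos":[0,0,-88],"roll":0},
    {"delta_pos":[0,0,-93],"roll":0},
  ],
)

```text
t: 18.8
ee_pos: [0.6579, -0.2036, 0.2329]
eef_rot: [0.0, 1.0, -0.001, 0.002]
ft_force: [0.1, -0.0, -1.1]
grip_width: 0.0319
grasp_force: 34.8
```

>>> play_rows(
  series=[
    {"delta_pos":[6,7,0],"roll":0},
    {"delta_pos":[22,26,0],"roll":0},
    {"delta_pos":[48,56,0],"roll":0},
    {"delta_pos":[80,94,0],"roll":0},
    {"delta_pos":[112,132,0],"roll":0},
    {"delta_pos":[142,167,0],"roll":0},
    {"delta_pos":[168,198,0],"roll":0},
    {"delta_pos":[186,219,0],"roll":0},
    {"delta_pos":[193,227,0],"roll":0},
    {"delta_pos":[194.5,229,0],"roll":0},
    {"delta_pos":[194.5,229,5],"roll":0},
    {"delta_pos":[194.5,229,15],"roll":0},
  ],
)

```text
t: 20.3
ee_pos: [0.4635, 0.0252, 0.2148]
eef_rot: [0.001, 1.0, -0.0, 0.0]
ft_force: [-0.0, 0.0, -1.7]
grip_width: 0.0317
grasp_force: 34.9
```

Run:
```python
from meas import *
c=snap('side','side2'); d=snap('top','top2')
print(np.array(status.read_state()['ee_pos']))
meas(['knob_yellow','can_yellow','knob_white','can_blue'],2)
```

```text
[0.4622 0.0254 0.2136]
knob_yellow side 2 [0.4649 0.0302 0.2128] [0.003  0.0004 0.0009]
can_yellow side 2 [ 0.4626  0.0269 -0.0016] [0.0013 0.0005 0.0016]
knob_white top 2 [ 0.4554 -0.2006  0.027 ] [0.015  0.0772 0.0289]
knob_white side 2 [ 0.4421 -0.126   0.0518] [0.0007 0.0024 0.001 ]
can_blue top 2 [ 0.6575 -0.2058 -0.0043] [0.0007 0.0011 0.0008]
can_blue side 2 [ 0.6605 -0.2082 -0.0008] [0.0012 0.0024 0.0006]
```

View pics/side2.png

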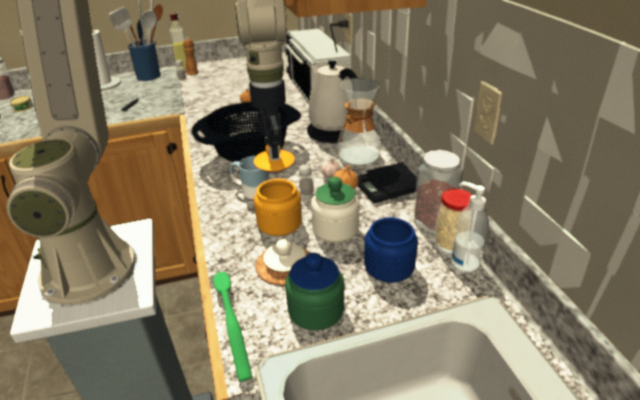

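Yellow lid hangs at (274,160) above the open yellow can (278,205), the white lid lies on the trivet (283,260). I'll lower it.

>>> play_rows(
  series=[
    {"delta_pos":[0,0,6],"roll":0},
    {"delta_pos":[0,0,18],"roll":0},
    {"delta_pos":[0,0,34],"roll":0},
    {"delta_pos":[0,0,50],"roll":0},
    {"delta_pos":[0,0,60],"roll":0},
    {"delta_pos":[0,0,66],"roll":0},
    {"delta_pos":[0,0,70],"roll":0},
    {"delta_pos":[0,0,73],"roll":0},
    {"delta_pos":[0,0,75],"roll":0},
    {"delta_pos":[0,0,76],"roll":0},
    {"delta_pos":[0,0,76],"roll":0},
  ],
)

```text
t: 22.78
ee_pos: [0.4627, 0.0259, 0.1394]
eef_rot: [0.0, 1.0, 0.0, 0.0]
ft_force: [-0.4, -0.4, -1.2]
grip_width: 0.0317
grasp_force: 34.9
```

>>> play_rows(
  series=[
    {"delta_pos":[0,0,0.5],"roll":0},
    {"delta_pos":[0,0,1],"roll":0},
    {"delta_pos":[0,0,1],"roll":0},
  ],
)

```text
t: 23.15
ee_pos: [0.4627, 0.0259, 0.1383]
eef_rot: [0.0, 1.0, 0.0, 0.0]
ft_force: [-0.5, 0.7, -1.4]
grip_width: 0.0318
grasp_force: 34.9
```

>>> play_rows(
  series=[
    {"delta_pos":[0,0,0.5],"roll":0},
    {"delta_pos":[0,0,1],"roll":0},
    {"delta_pos":[0,0,1],"roll":0},
  ],
)

```text
t: 23.52
ee_pos: [0.4628, 0.0259, 0.1382]
eef_rot: [0.0, 1.0, -0.0, 0.0]
ft_force: [-2.1, 0.1, 8.5]
grip_width: 0.0318
grasp_force: 35.6
```

>>> play_rows(
  series=[
    {"delta_pos":[0,0,-1],"roll":0},
    {"delta_pos":[0,0,-1],"roll":0},
  ],
)

```text
t: 23.78
ee_pos: [0.4627, 0.0258, 0.1383]
eef_rot: [0.0, 1.0, 0.0, 0.0]
ft_force: [-0.1, 0.6, 1.0]
grip_width: 0.0323
grasp_force: 35.1
```

>>> play_rows(
  series=[
    {"delta_pos":[0,0,0],"roll":0},
    {"delta_pos":[0,0,0],"roll":0},
    {"delta_pos":[0,0,0],"roll":0},
    {"delta_pos":[0,0,0],"roll":0},
    {"delta_pos":[0,0,0],"roll":0},
    {"delta_pos":[0,0,0],"roll":0},
    {"delta_pos":[0,0,-5],"roll":0},
    {"delta_pos":[0,0,-18],"roll":0},
    {"delta_pos":[0,0,-38],"roll":0},
    {"delta_pos":[0,0,-60],"roll":0},
    {"delta_pos":[0,0,-77],"roll":0},
    {"delta_pos":[0,0,-82],"roll":0},
  ],
  gripper=1,
)

```text
t: 25.28
ee_pos: [0.4636, 0.0258, 0.2223]
eef_rot: [0.0, 1.0, -0.0, 0.002]
ft_force: [-0.1, -0.5, -1.2]
grip_width: 0.0855
grasp_force: 0.0
```

>>> play_rows(
  series=[
    {"delta_pos":[0,-12,0],"roll":0},
    {"delta_pos":[-1,-45,0],"roll":0},
    {"delta_pos":[-2,-95,0],"roll":0},
    {"delta_pos":[-4,-150,0],"roll":0},
    {"delta_pos":[-5,-205,0],"roll":0},
    {"delta_pos":[-6,-255,0],"roll":0},
    {"delta_pos":[-7,-290,0],"roll":0},
    {"delta_pos":[-7.5,-302.5,8],"roll":0},
    {"delta_pos":[-7.5,-302.5,30],"roll":0},
    {"delta_pos":[-7.5,-302.5,55],"roll":0},
    {"delta_pos":[-7.5,-302.5,75],"roll":0},
    {"delta_pos":[-7.5,-302.5,81],"roll":0},
  ],
)

```text
t: 26.78
ee_pos: [0.4686, -0.2751, 0.1371]
eef_rot: [-0.0, 1.0, 0.001, -0.002]
ft_force: [-1.0, 1.5, 0.4]
grip_width: 0.0855
grasp_force: 0.0
```

>>> play_rows(
  series=[
    {"delta_pos":[0,0,0],"roll":0},
    {"delta_pos":[0,0,0],"roll":0},
    {"delta_pos":[0,0,0],"roll":0},
    {"delta_pos":[0,0,0],"roll":0},
    {"delta_pos":[0,0,0],"roll":0},
    {"delta_pos":[0,0,0],"roll":0},
    {"delta_pos":[0,0,0],"roll":0},
    {"delta_pos":[0,0,0],"roll":0},
  ],
  gripper=-1,
)

```text
t: 27.78
ee_pos: [0.4705, -0.277, 0.1403]
eef_rot: [0.0, 1.0, -0.001, 0.001]
ft_force: [-1.0, 0.4, 5.1]
grip_width: 0.0317
grasp_force: 34.8
```

>>> play_rows(
  series=[
    {"delta_pos":[0,0,-2],"roll":0},
    {"delta_pos":[0,0,-6],"roll":0},
    {"delta_pos":[0,0,-14],"roll":0},
    {"delta_pos":[0,0,-28],"roll":0},
    {"delta_pos":[0,0,-48],"roll":0},
    {"delta_pos":[0,0,-70],"roll":0},
    {"delta_pos":[0,0,-87],"roll":0},
    {"delta_pos":[0,0,-91],"roll":0},
  ],
)

```text
t: 28.78
ee_pos: [0.4707, -0.2772, 0.2324]
eef_rot: [0.0, 1.0, -0.001, 0.001]
ft_force: [0.2, 0.6, -1.5]
grip_width: 0.0316
grasp_force: 34.8
```

Run:
```python
from meas import *
snap('top','top3')
meas(['knob_blue','can_blue','can_green','can_white','knob_green','knob_yellow'],3)
```

```text
knob_blue top 3 [ 0.4696 -0.2741  0.2229] [0.0022 0.0006 0.0018]
knob_blue side 3 [ 0.4732 -0.2769  0.2197] [0.0007 0.0007 0.0011]
can_blue top 3 [ 0.6572 -0.2042  0.    ] [0.001  0.0005 0.0013]
can_blue side 2 [ 0.6595 -0.2077 -0.0013] [0.001  0.0001 0.0014]
can_green top 3 [ 0.4696 -0.2771 -0.0013] [0.0004 0.0009 0.0007]
can_green side 2 [ 0.4697 -0.2738 -0.0033] [0.0007 0.0015 0.0015]
can_white top 2 [ 0.5908 -0.037  -0.0041] [0.0002 0.0003 0.0012]
can_white side 3 [ 0.592  -0.0431 -0.0015] [0.001  0.0003 0.0007]
knob_green top 3 [ 0.5889 -0.0389  0.1419] [0.0019 0.0015 0.0011]
knob_green side 3 [ 0.5877 -0.0403  0.1358] [0.0014 0.0014 0.0014]
knob_yellow top 3 [0.4634 0.03   0.1368] [0.0006 0.0016 0.0007]
knob_yellow side 1 [0.4656 0.0265 0.1362] [0. 0. 0.]
```

View pics/top3.png

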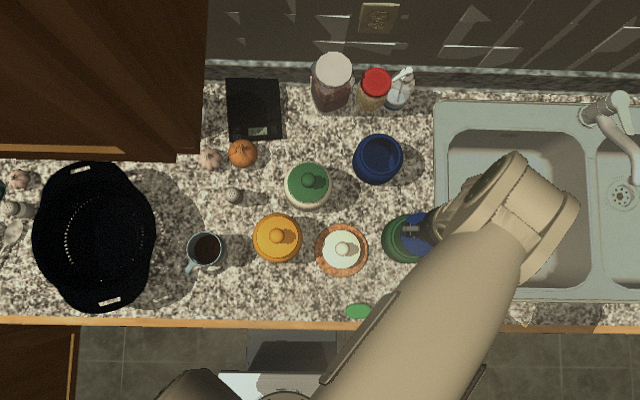

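Yellow is closed by yellow (277,238), white waits on the trivet (342,249) and the blue can is open (378,158). Next is blue to blue.

>>> play_rows(
  series=[
    {"delta_pos":[-6,2,0],"roll":0},
    {"delta_pos":[-24,9,0],"roll":0},
    {"delta_pos":[-54,20,0],"roll":0},
    {"delta_pos":[-92,35,0],"roll":0},
    {"delta_pos":[-128,48,0],"roll":0},
    {"delta_pos":[-158,60,0],"roll":0},
    {"delta_pos":[-178,67,0],"roll":0},
    {"delta_pos":[-186,70.5,0],"roll":0},
    {"delta_pos":[-187.5,71,0],"roll":0},
    {"delta_pos":[-187.5,71,4],"roll":0},
    {"delta_pos":[-187.5,71,16],"roll":0},
    {"delta_pos":[-187.5,71,32],"roll":0},
  ],
)

```text
t: 32.42
ee_pos: [0.6571, -0.2062, 0.1976]
eef_rot: [0.001, 1.0, -0.0, 0.0]
ft_force: [0.5, 0.3, -2.2]
grip_width: 0.0319
grasp_force: 34.8
```

>>> play_rows(
  series=[
    {"delta_pos":[0,0,14],"roll":0},
    {"delta_pos":[0,0,28],"roll":0},
    {"delta_pos":[0,0,39],"roll":0},
    {"delta_pos":[0,0,47],"roll":0},
    {"delta_pos":[0,0,52],"roll":0},
    {"delta_pos":[0,0,55],"roll":0},
    {"delta_pos":[0,0,56.5],"roll":0},
    {"delta_pos":[0,0,56.5],"roll":0},
  ],
)

```text
t: 33.42
ee_pos: [0.6577, -0.2058, 0.142]
eef_rot: [0.0, 1.0, -0.0, 0.0]
ft_force: [0.8, -0.6, -1.3]
grip_width: 0.032
grasp_force: 34.8
```

>>> play_rows(
  series=[
    {"delta_pos":[0,0,0.5],"roll":0},
    {"delta_pos":[0,0,1],"roll":0},
    {"delta_pos":[0,0,1.5],"roll":0},
    {"delta_pos":[0,0,2],"roll":0},
    {"delta_pos":[0,0,2],"roll":0},
  ],
)

```text
t: 34.05
ee_pos: [0.6576, -0.2058, 0.1403]
eef_rot: [0.0, 1.0, -0.0, 0.0]
ft_force: [-2.2, 0.6, 3.1]
grip_width: 0.0319
grasp_force: 35.0
```

>>> play_rows(
  series=[
    {"delta_pos":[0,0,-0.5],"roll":0},
    {"delta_pos":[0,0,-0.5],"roll":0},
    {"delta_pos":[0,0,-0.5],"roll":0},
    {"delta_pos":[0,0,-0.5],"roll":0},
    {"delta_pos":[0,0,-0.5],"roll":0},
    {"delta_pos":[0,0,-0.5],"roll":0},
    {"delta_pos":[0,0,-5],"roll":0},
    {"delta_pos":[0,0,-18],"roll":0},
    {"delta_pos":[0,0,-38],"roll":0},
    {"delta_pos":[0,0,-60],"roll":0},
    {"delta_pos":[0,0,-76],"roll":0},
    {"delta_pos":[0,0,-80.5],"roll":0},
  ],
  gripper=1,
)

```text
t: 35.55
ee_pos: [0.6582, -0.2061, 0.2223]
eef_rot: [0.0, 1.0, -0.001, 0.001]
ft_force: [-0.5, 0.2, -0.6]
grip_width: 0.0857
grasp_force: 0.0
```

>>> play_rows(
  series=[
    {"delta_pos":[5,12,0],"roll":0},
    {"delta_pos":[19,45,0],"roll":0},
    {"delta_pos":[38,90,0],"roll":0},
    {"delta_pos":[56,132,0],"roll":0},
    {"delta_pos":[67,158,0],"roll":0},
    {"delta_pos":[70,165.5,0],"roll":0},
    {"delta_pos":[70,165.5,8],"roll":0},
    {"delta_pos":[70,165.5,28],"roll":0},
    {"delta_pos":[70,165.5,52],"roll":0},
    {"delta_pos":[70,165.5,72],"roll":0},
    {"delta_pos":[70,165.5,80],"roll":0},
    {"delta_pos":[70,165.5,81],"roll":0},
  ],
)

```text
t: 37.05
ee_pos: [0.5875, -0.0409, 0.1384]
eef_rot: [0.001, 1.0, 0.0, -0.001]
ft_force: [-0.1, 0.1, 0.4]
grip_width: 0.0855
grasp_force: 0.0
```

>>> play_rows(
  series=[
    {"delta_pos":[0,0,0],"roll":0},
    {"delta_pos":[0,0,0],"roll":0},
    {"delta_pos":[0,0,0],"roll":0},
    {"delta_pos":[0,0,0],"roll":0},
    {"delta_pos":[0,0,0],"roll":0},
    {"delta_pos":[0,0,0],"roll":0},
    {"delta_pos":[0,0,0],"roll":0},
    {"delta_pos":[0,0,0],"roll":0},
  ],
  gripper=-1,
)

```text
t: 38.05
ee_pos: [0.5881, -0.0402, 0.1401]
eef_rot: [0.0, 1.0, -0.0, 0.001]
ft_force: [-0.5, -0.0, 5.9]
grip_width: 0.0314
grasp_force: 35.0
```

>>> play_rows(
  series=[
    {"delta_pos":[0,0,-2],"roll":0},
    {"delta_pos":[0,0,-6],"roll":0},
    {"delta_pos":[0,0,-14],"roll":0},
    {"delta_pos":[0,0,-28],"roll":0},
    {"delta_pos":[0,0,-48],"roll":0},
    {"delta_pos":[0,0,-70],"roll":0},
    {"delta_pos":[0,0,-87],"roll":0},
    {"delta_pos":[0,0,-91],"roll":0},
  ],
)

```text
t: 39.05
ee_pos: [0.5885, -0.0404, 0.2325]
eef_rot: [0.0, 1.0, -0.0, 0.002]
ft_force: [-0.2, -0.5, -1.8]
grip_width: 0.0319
grasp_force: 34.8
```

Run:
```python
from meas import *
snap('side','side4'); snap('top','top4')
meas(['knob_green','can_white','can_green','knob_blue','knob_white'],2)
```

```text
knob_green side 2 [ 0.5861 -0.0411  0.2263] [0.0004 0.0006 0.0001]
can_white side 2 [ 0.5909 -0.0431 -0.0027] [0.0001 0.0005 0.0008]
can_green top 2 [ 0.4693 -0.2745 -0.0006] [0.001  0.0014 0.0005]
can_green side 2 [ 0.4695 -0.2734 -0.003 ] [0.0002 0.0002 0.0002]
knob_blue top 2 [ 0.6598 -0.2074  0.1315] [0.0002 0.0028 0.0005]
knob_blue side 1 [ 0.6591 -0.2067  0.1311] [0. 0. 0.]
knob_white top 2 [ 0.4414 -0.1253  0.0547] [0.     0.0007 0.0012]
knob_white side 2 [ 0.4382 -0.1246  0.0508] [0.0003 0.0003 0.    ]
```

View pics/side4.png

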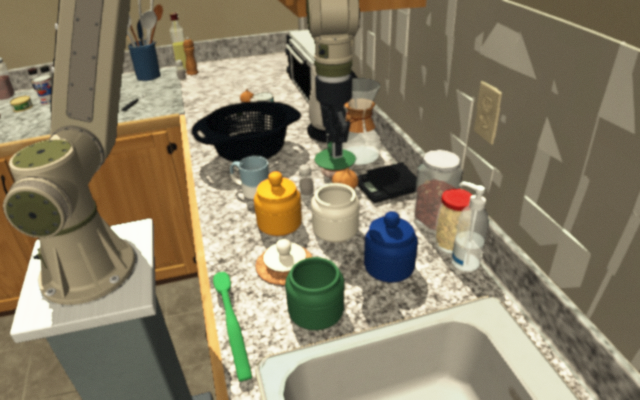

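Blue is closed (391,250), green lid is held level at (335,160), and the green can is open at (315,290).

>>> play_rows(
  series=[
    {"delta_pos":[4,-7,0],"roll":0},
    {"delta_pos":[14,-28,0],"roll":0},
    {"delta_pos":[32,-63,0],"roll":0},
    {"delta_pos":[53,-105,0],"roll":0},
    {"delta_pos":[74,-147,0],"roll":0},
    {"delta_pos":[93,-185,0],"roll":0},
    {"delta_pos":[107,-214,0],"roll":0},
    {"delta_pos":[115,-230,0],"roll":0},
    {"delta_pos":[118,-235,0],"roll":0},
    {"delta_pos":[118,-235,4],"roll":0},
    {"delta_pos":[118,-235,16],"roll":0},
    {"delta_pos":[118,-235,32],"roll":0},
  ],
)

```text
t: 41.85
ee_pos: [0.4699, -0.2743, 0.1973]
eef_rot: [-0.0, 1.0, 0.0, 0.0]
ft_force: [-0.7, -1.2, -1.4]
grip_width: 0.0318
grasp_force: 34.9
```

>>> play_rows(
  series=[
    {"delta_pos":[0,0,14],"roll":0},
    {"delta_pos":[0,0,28],"roll":0},
    {"delta_pos":[0,0,39],"roll":0},
    {"delta_pos":[0,0,47],"roll":0},
    {"delta_pos":[0,0,52],"roll":0},
    {"delta_pos":[0,0,55],"roll":0},
    {"delta_pos":[0,0,56.5],"roll":0},
    {"delta_pos":[0,0,56.5],"roll":0},
  ],
)

```text
t: 42.85
ee_pos: [0.4696, -0.2752, 0.1419]
eef_rot: [0.0, 1.0, -0.0, 0.0]
ft_force: [-1.1, -0.5, -1.8]
grip_width: 0.0313
grasp_force: 34.9
```

>>> play_rows(
  series=[
    {"delta_pos":[0,0,0.5],"roll":0},
    {"delta_pos":[0,0,1],"roll":0},
    {"delta_pos":[0,0,1.5],"roll":0},
    {"delta_pos":[0,0,2],"roll":0},
    {"delta_pos":[0,0,2],"roll":0},
  ],
)

```text
t: 43.48
ee_pos: [0.4695, -0.2752, 0.1401]
eef_rot: [0.0, 1.0, -0.0, 0.0]
ft_force: [-0.9, 0.6, 2.8]
grip_width: 0.032
grasp_force: 35.2
```

>>> play_rows(
  series=[
    {"delta_pos":[0,0,-0.5],"roll":0},
    {"delta_pos":[0,0,-0.5],"roll":0},
    {"delta_pos":[0,0,-0.5],"roll":0},
    {"delta_pos":[0,0,-0.5],"roll":0},
    {"delta_pos":[0,0,-0.5],"roll":0},
    {"delta_pos":[0,0,-0.5],"roll":0},
    {"delta_pos":[0,0,-5],"roll":0},
    {"delta_pos":[0,0,-18],"roll":0},
    {"delta_pos":[0,0,-38],"roll":0},
    {"delta_pos":[0,0,-60],"roll":0},
    {"delta_pos":[0,0,-76],"roll":0},
    {"delta_pos":[0,0,-80.5],"roll":0},
  ],
  gripper=1,
)

```text
t: 44.98
ee_pos: [0.4701, -0.2756, 0.2219]
eef_rot: [0.0, 1.0, -0.001, 0.001]
ft_force: [0.2, -0.1, -0.2]
grip_width: 0.0854
grasp_force: 0.0
```

>>> play_rows(
  series=[
    {"delta_pos":[2,10,0],"roll":0},
    {"delta_pos":[8,40,0],"roll":0},
    {"delta_pos":[16,85,0],"roll":0},
    {"delta_pos":[24,128,0],"roll":0},
    {"delta_pos":[28,148,0],"roll":0},
    {"delta_pos":[28.5,151.5,10],"roll":0},
    {"delta_pos":[28.5,151.5,40],"roll":0},
    {"delta_pos":[28.5,151.5,80],"roll":0},
    {"delta_pos":[28.5,151.5,120],"roll":0},
    {"delta_pos":[28.5,151.5,148],"roll":0},
    {"delta_pos":[28.5,151.5,161],"roll":0},
    {"delta_pos":[28.5,151.5,164],"roll":0},
  ],
)

```text
t: 46.48
ee_pos: [0.4408, -0.124, 0.0554]
eef_rot: [0.001, 1.0, 0.0, -0.001]
ft_force: [-0.2, -0.2, 0.4]
grip_width: 0.0854
grasp_force: 0.0
```

>>> play_rows(
  series=[
    {"delta_pos":[0,0,0],"roll":0},
    {"delta_pos":[0,0,0],"roll":0},
    {"delta_pos":[0,0,0],"roll":0},
    {"delta_pos":[0,0,0],"roll":0},
    {"delta_pos":[0,0,0],"roll":0},
    {"delta_pos":[0,0,0],"roll":0},
    {"delta_pos":[0,0,0],"roll":0},
    {"delta_pos":[0,0,0],"roll":0},
  ],
  gripper=-1,
)

```text
t: 47.48
ee_pos: [0.4417, -0.1239, 0.0572]
eef_rot: [0.0, 1.0, -0.0, 0.001]
ft_force: [-1.1, 0.7, 6.0]
grip_width: 0.0321
grasp_force: 34.5
```

>>> play_rows(
  series=[
    {"delta_pos":[0,0,-2],"roll":0},
    {"delta_pos":[0,0,-6],"roll":0},
    {"delta_pos":[0,0,-16],"roll":0},
    {"delta_pos":[0,0,-34],"roll":0},
    {"delta_pos":[0,0,-60],"roll":0},
    {"delta_pos":[0,0,-95],"roll":0},
    {"delta_pos":[0,0,-130],"roll":0},
    {"delta_pos":[0,0,-156],"roll":0},
    {"delta_pos":[0,0,-170],"roll":0},
    {"delta_pos":[0,0,-174],"roll":0},
    {"delta_pos":[0,0,-174],"roll":0},
  ],
)

```text
t: 48.85
ee_pos: [0.4408, -0.1235, 0.2297]
eef_rot: [0.0, 1.0, 0.0, -0.0]
ft_force: [0.1, -0.4, -1.3]
grip_width: 0.0319
grasp_force: 34.9
```

Run:
```python
from meas import *
snap('top','top5')
meas(['knob_white','can_white','knob_green'],2)
```

```text
knob_white side 2 [ 0.4396 -0.1251  0.2227] [0.0001 0.0016 0.0014]
can_white top 2 [ 0.5925 -0.0355 -0.0029] [0.0006 0.0003 0.0006]
can_white side 2 [ 0.5924 -0.0401 -0.0022] [0.001  0.0003 0.0001]
knob_green side 2 [ 0.4687 -0.2759  0.1381] [0.0015 0.0021 0.0015]
```

View pics/top5.png

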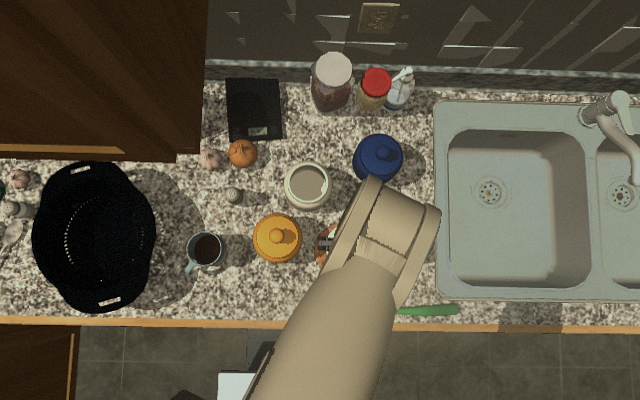

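The white can is open at (308,185), the white lid is in the gripper at (325,242), and the blue lid sits on the blue can. Last lid.

>>> play_rows(
  series=[
    {"delta_pos":[-4,3,0],"roll":0},
    {"delta_pos":[-18,10,0],"roll":0},
    {"delta_pos":[-42,24,0],"roll":0},
    {"delta_pos":[-72,41,0],"roll":0},
    {"delta_pos":[-102,58,0],"roll":0},
    {"delta_pos":[-126,71,0],"roll":0},
    {"delta_pos":[-142,80,0],"roll":0},
    {"delta_pos":[-148,83.5,0],"roll":0},
    {"delta_pos":[-148.5,84,0],"roll":0},
    {"delta_pos":[-148.5,84,4],"roll":0},
    {"delta_pos":[-148.5,84,16],"roll":0},
    {"delta_pos":[-148.5,84,32],"roll":0},
  ],
)

```text
t: 51.2
ee_pos: [0.5894, -0.04, 0.1975]
eef_rot: [0.001, 1.0, -0.0, 0.0]
ft_force: [1.0, -0.5, -2.1]
grip_width: 0.0319
grasp_force: 34.9
```

>>> play_rows(
  series=[
    {"delta_pos":[0,0,14],"roll":0},
    {"delta_pos":[0,0,28],"roll":0},
    {"delta_pos":[0,0,39],"roll":0},
    {"delta_pos":[0,0,47],"roll":0},
    {"delta_pos":[0,0,52],"roll":0},
    {"delta_pos":[0,0,55],"roll":0},
    {"delta_pos":[0,0,56.5],"roll":0},
    {"delta_pos":[0,0,56.5],"roll":0},
  ],
)

```text
t: 52.2
ee_pos: [0.5898, -0.0397, 0.142]
eef_rot: [0.0, 1.0, 0.0, 0.0]
ft_force: [0.0, -0.3, -1.5]
grip_width: 0.0315
grasp_force: 34.9
```

>>> play_rows(
  series=[
    {"delta_pos":[0,0,0.5],"roll":0},
    {"delta_pos":[0,0,1],"roll":0},
    {"delta_pos":[0,0,1.5],"roll":0},
    {"delta_pos":[0,0,2],"roll":0},
    {"delta_pos":[0,0,2],"roll":0},
  ],
)

```text
t: 52.82
ee_pos: [0.5897, -0.0397, 0.1403]
eef_rot: [0.0, 1.0, -0.0, 0.0]
ft_force: [-2.1, 1.6, 3.2]
grip_width: 0.0318
grasp_force: 35.3
```

Seated at the expected height. Next I release, raise and back the arm off for a final look.

>>> play_rows(
  series=[
    {"delta_pos":[0,0,-0.5],"roll":0},
    {"delta_pos":[0,0,-0.5],"roll":0},
    {"delta_pos":[0,0,-0.5],"roll":0},
    {"delta_pos":[0,0,-0.5],"roll":0},
    {"delta_pos":[0,0,-0.5],"roll":0},
    {"delta_pos":[0,0,-0.5],"roll":0},
    {"delta_pos":[0,0,-5],"roll":0},
    {"delta_pos":[0,0,-18],"roll":0},
    {"delta_pos":[0,0,-38],"roll":0},
    {"delta_pos":[0,0,-65],"roll":0},
    {"delta_pos":[0,0,-95],"roll":0},
    {"delta_pos":[0,0,-110],"roll":0},
  ],
  gripper=1,
)

```text
t: 54.32
ee_pos: [0.5905, -0.0399, 0.2526]
eef_rot: [0.0, 1.0, -0.0, 0.002]
ft_force: [1.1, 0.1, -0.4]
grip_width: 0.085
grasp_force: 0.0
```

>>> play_rows(
  series=[
    {"delta_pos":[10,6,0],"roll":0},
    {"delta_pos":[35,22,0],"roll":0},
    {"delta_pos":[70,45,0],"roll":0},
    {"delta_pos":[105,75,0],"roll":0},
    {"delta_pos":[135,110,0],"roll":0},
    {"delta_pos":[155,150,0],"roll":0},
    {"delta_pos":[170,190,0],"roll":0},
    {"delta_pos":[180,225,0],"roll":0},
    {"delta_pos":[185,245,0],"roll":0},
    {"delta_pos":[185,250,0],"roll":0},
    {"delta_pos":[185,250,0],"roll":0},
  ],
)

```text
t: 55.7
ee_pos: [0.4042, 0.2101, 0.2491]
eef_rot: [0.0, 1.0, -0.0, -0.001]
ft_force: [0.6, 0.5, 0.5]
grip_width: 0.0853
grasp_force: 0.0
```

Run:
```python
from meas import *
c=snap('side'); d=snap('top')
a=cv2.resize(c['img'][140:340,180:480],None,fx=2,fy=2,interpolation=cv2.INTER_CUBIC)
cv2.imwrite('pics/side6.png',a[:,:,::-1])
b=cv2.resize(d['img'][110:290,170:470],None,fx=2,fy=2,interpolation=cv2.INTER_CUBIC)
cv2.imwrite('pics/top6.png',b[:,:,::-1])
meas(['knob_white','knob_blue','knob_yellow','knob_green','can_white','can_blue','can_yellow','can_green','mug'],2)
```

```text
knob_white top 2 [ 0.5907 -0.0396  0.1384] [0.0012 0.0016 0.0003]
knob_white side 2 [ 0.5887 -0.0408  0.1338] [0.0006 0.0009 0.0023]
knob_blue top 2 [ 0.6581 -0.2046  0.1322] [0.0001 0.0001 0.0005]
knob_blue side 2 [ 0.6577 -0.2066  0.1319] [0.0017 0.0004 0.0008]
knob_yellow top 2 [ 0.5258 -0.0059  0.0658] [0.0655 0.0317 0.0706]
knob_yellow side 1 [0.4645 0.0265 0.1336] [0. 0. 0.]
knob_green top 2 [ 0.4699 -0.2756  0.1412] [0.0015 0.001  0.0014]
knob_green side 2 [ 0.5313 -0.1573  0.0669] [0.0612 0.1154 0.0706]
can_white top 2 [ 0.5882 -0.0369 -0.0045] [0.0005 0.0027 0.0005]
can_white side 1 [ 0.5949 -0.0431 -0.0033] [0. 0. 0.]
can_blue top 2 [ 0.657  -0.2077 -0.0023] [0.0007 0.0012 0.0017]
can_blue side 2 [ 0.6591 -0.2109 -0.0005] [0.0001 0.0002 0.0015]
can_yellow side 2 [ 0.4618  0.0265 -0.0036] [0.0012 0.0012 0.0003]
can_green top 2 [ 0.564  -0.2382  0.0675] [0.0923 0.0348 0.0654]
can_green side 2 [ 0.4706 -0.2757 -0.004 ] [0.0004 0.0004 0.0009]
mug top 2 [ 0.4215  0.1931 -0.0008] [0.0007 0.0004 0.0009]
mug side 2 [ 0.4186  0.1987 -0.0004] [0.0004 0.0004 0.0001]
```

View pics/side6.png

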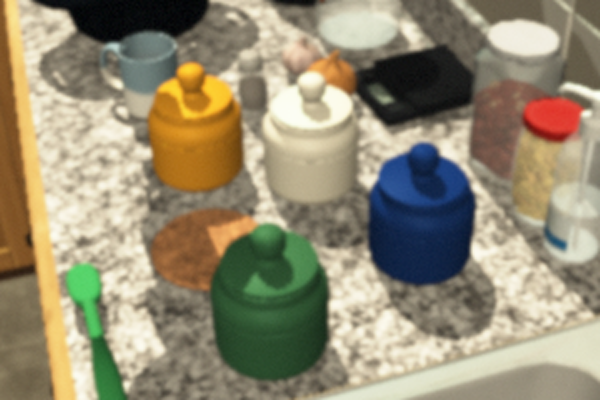

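View pics/top6.png

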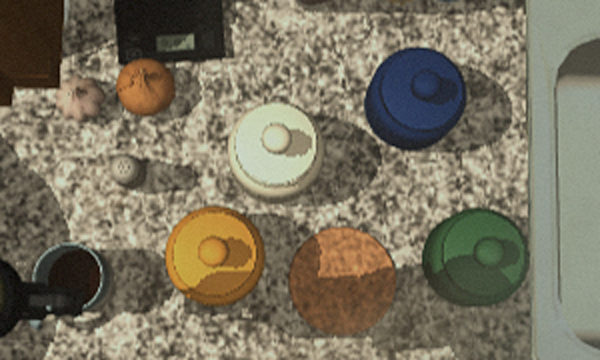

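Both views show every lid level on its own can: in the top crop, white (275,145), blue (415,95), yellow (215,255) and green (475,255). The trivet is empty and the mug has not moved.

```bash
python3 -c "
from workcell import robot
print(robot.close_job())"
```

```text
the job is handed in; nothing more can be done
None
```

All four canisters are closed by the lids of their own colour, seated level. The canisters and mug stayed in place, and I handed the job in at about 56 s of the 120 s allowed; it returned no verdict.

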